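# Level the varnishing board

### The arm

A 7-joint arm with a two-finger parallel gripper is mounted at the origin on the work surface. World frame = base frame: x ahead of the robot, y to its left, z up, the work surface at z = 0. Lengths are in mm, angles in rad, forces in N, time in s.
With the tool pointing down it reaches from about 350 to 900 mm from the base axis. Payload 7.2 kg.
Tool frame: the origin (TCP) lies on the centre line of the jaws, within the pads' length; the fingertips stand 19 mm ahead of it and the grasp point (between the pads) is the TCP; z points along the fingers, y is the line along which they close (so a half turn about z gives the same grasp; the last joint's range is limited). The gripper opens to 85 mm and grips with 20 to 120 N. Pads are 22 mm wide; open, the fingers measure 114 mm over their backs; the gripper's body (76 mm by 85 mm) begins 54 mm behind the grasp point. The pads swing forward as they close: fully open they stand 13 mm farther back than shut.
Start: joints at [1.115, 0.411, -0.013, 1.596, 0.006, 1.134, -0.082], TCP at [236.334, -578.597, 250.297] pointing down, gripper open.
Joint ranges: [-2.95, 2.95], [-0.29, 1.99], [-1.47, 1.44], [0.14, 2.54], [-1.03, 4.17], [0.13, 1.85], [-2.86, 2.86]. Speed limits (rad/s): [2.39, 2.39, 3.01, 3.01, 3.14, 3.14, 3.14].

### API

Orientations are given as a unit quaternion [w, x, y, z].
In Python, from bench import sensors, optics, job gives the robot as it stands. The module is installed in compiled form; this text tells all that it offers.
- The arm moves only by the tool carry_out, never from a script. Its argument "deltas" is a list of rows, each an object of numbers: "x", "y", "z": the shift along the world's x, y, z in mm; "roll": the turn about the world's z in rad; "jaw": the opening, from 0 (shut) to 1 (fully open). In form: [{"x": .., "y": .., "z": .., "roll": .., "jaw": ..}, ...]. A call has exactly 8 rows; each row shifts and turns the commanded pose from where the row before left it; what a row does not reach is not made up. A row lasts 1/8 s, in which the tool goes at most 62.5 mm and 10.7 degrees, less where a joint would pass 70% of its speed; a pose out of reach is approached as far as the arm can. A call with a gripper value outside its range is refused whole. The fingers move at their own pace and stop on an object; the grip force is fixed at half the most. Time passes only in rows, so rows that do not move let the fingers close, or fill a call up. It gives the time, the measured TCP pose, the force, the opening and the grip force at its end, in the units of the state.
- sensors.get_state(): the state, without advancing time (a new reading comes with each control period).
- optics.grab_frame(name): name is "scene" or "top"; returns a dict with "color" (400x640x3 uint8, red, green, blue), "z_map" (400x640 float32, mm along the optical axis (not along the pixel's ray), 0 where there is no reading), "fx", "fy", "cx", "cy" (pixels), "R" (3x3) and "t" (3): a world point X has camera coordinates R X + t. Camera axes: x right, y down, z forward; pixel columns grow to the right and rows downward; lengths in mm; the calibration is good to about 2 mm. A picture is of the moment at which its call begins.
- job.hand_in(): hands the job in; it is judged then, once.
The state is a dict: "clock": time; "joint_positions": joint angles; "joint_velocities": joint speeds; "joint_torque": joint torques, N m; "eef_pos": TCP position; "ee_rot": TCP orientation; "ft_force": force on the tool from outside, world axes, zero at the start; "moment": the same for the moment, N m; "gripper_width": finger opening in mm; "finger_force": force on a finger pad.
Only numpy, scipy, OpenCV 4.12 (cv2) and the standard library are available. Lean on these libraries where they do the work, as an engineer would, in place of code of your own. Each camera call takes 0.05 s, during which the arm holds its last target. There are 200 camera calls.

### The job

The picture on the plywood board is about to be varnished, so the board must lie level. Turn its red and blue winged foot screws, whichever need it, until in each of the two tube vials the bubble rests between the two black marks, then let go.

Things in the scene. Friction and masses are not known exactly. Their poses are not given: they have to be found in the camera images.
- red_screw_grip (a point): Upright red wing (48 x 14 x 42 mm) on a levelling screw at the board's near left corner, on a 7 mm high, 48 mm round collar. Point: on the screw axis, 34 mm over the board's top, 82 over the table; x along the wing, z up. Turns about z, stiff 0.06 N m, at most 1.15 rad each way from level, stays put. Clockwise from above carries the left vial's bubble 20 mm/rad towards this screw, anticlockwise away.
- blue_screw_grip (a point): Upright blue wing (48 x 14 x 42 mm) on a levelling screw at the board's far right corner, on a 7 mm high, 48 mm round collar. Point: on the screw axis, 34 mm over the board's top, 82 over the table; x along the wing, z up. Turns about z, stiff 0.06 N m, at most 1.15 rad each way from level, stays put. Clockwise from above carries the far vial's bubble 20 mm/rad towards this screw, anticlockwise away.
- left_bubble (a joint): Bubble of the left tube vial (black 80 x 32 x 9 mm housing lying midway between the red screw and the fixed steel foot, green window, black marks 24 mm apart inside). Value: offset in m of the pale 14 mm long bubble from the middle of the marks, positive towards the red screw, up to 20 mm at the start. Only that screw moves it, at once. Vial along the board's left edge.
- far_bubble (a joint): Bubble of the far tube vial (black 80 x 32 x 9 mm housing lying midway between the blue screw and the fixed steel foot, green window, black marks 24 mm apart inside). Value: offset in m of the pale 14 mm long bubble from the middle of the marks, positive towards the blue screw, up to 20 mm at the start. Only that screw moves it, at once. Vial along the board's far edge.

How it is judged (in metres and radians):
At the end, for the whole second after the job is handed in: Both bubbles are within 5 mm of the middle of their vials (each wholly between its marks) and at rest (value of joint left_bubble between -0.005 and 0.005 m and value of joint far_bubble between -0.005 and 0.005 m and velocity of joint left_bubble between -0.01 and 0.01 m/s and velocity of joint far_bubble between -0.01 and 0.01 m/s); the robot touches nothing.
It also fails if it takes over 45 s, if anything falls off the work surface, if the arm or the gripper's body presses on something with over 40 N, if the wrist force passes 120 N, or if a joint passes its speed limit or range.

## Working session

There is one attempt and no reset: what is moved stays moved. The work goes in short steps, Python scripts to look and compute and a tool call to move; the robot and the scene stay as the last step left them, time stands still between calls to the robot, and variables do not carry over. Pictures are saved under pics/ and viewed, at most 10 in all, crops included, and the job is handed in when it is done.

Besides the shell and the picture viewer there is one more tool, called after "Emit:" as name([rows], argument=value, ...), one row to a line, values as JSON. carry_out: Moves the arm, as the interface text tells. Its arguments: {"type":"object","properties":{"deltas":{"type":"array"}},"required":["deltas"]}

```bash
mkdir -p pics
python3 - <<'E'
from bench import sensors, optics
import cv2,numpy as np
for n in("scene","top"):
    f=optics.grab_frame(n); cv2.imwrite(f"pics/{n}0.png",f["color"][:,:,::-1]); np.savez(f"{n}0.npz",**f)
    print(n,f["fx"],f["fy"],f["cx"],f["cy"],np.round(f["R"],3).tolist(),f["t"])
s=sensors.get_state();print(s)
E
```

```text
scene 369.29246340762734 369.29246340762734 324.3869291486635 204.7003931742945 [[-0.337, 0.941, 0.017], [0.702, 0.263, -0.662], [-0.628, -0.211, -0.749]] [ 186.65542106 -328.16123507 1108.64700916]
top 437.58014868058837 437.58014868058837 326.16188855700983 202.74099082892488 [[0.064, -0.998, 0.004], [-0.972, -0.063, -0.228], [0.228, 0.011, -0.974]] [-11.38887771 570.581549   807.52475823]
{'clock': 0.1, 'joint_positions': array([ 1.11481788,  0.41182193, -0.01271738,  1.59696419,  0.00559643,
        1.13429266, -0.082208  ]), 'joint_velocities': array([ 0.00146957, -0.00259532, -0.00016975, -0.00106797, -0.00209095,
       -0.00150956,  0.00144789]), 'joint_torque': array([ 2.83207090e-03, -6.01838279e+01,  6.84390161e-01, -3.00089872e+01,
        1.40481780e-02,  6.33561125e-03,  3.31955766e-05]), 'eef_pos': array([ 236.14514822, -578.21887928,  249.53428211]), 'ee_rot': array([-7.00750480e-04,  9.81260146e-01,  1.92686275e-01, -1.87042731e-04]), 'ft_force': array([0.27275895, 0.18866323, 0.00336525]), 'moment': array([-0.05890807,  0.01538519,  0.0282214 ]), 'finger_force': 0.0, 'gripper_width': 85.24601066029882}
```

View pics/top0.png

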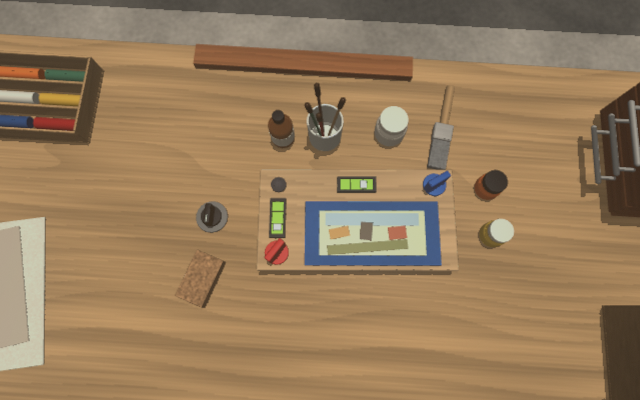

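View pics/scene0.png

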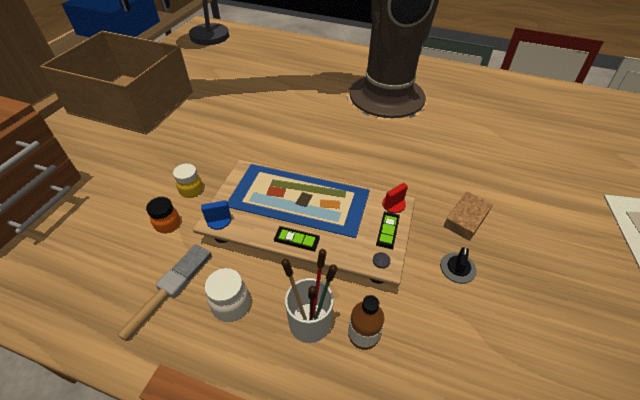

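The top view shows the red wing at about (277,252) and the blue one at (435,184). The left vial is at (278,217) with its bubble towards red, and the far vial at (357,184) has its bubble slightly towards blue. I'll measure these next.

```bash
cat > h.py <<'E'
import numpy as np,cv2
def cloud(f):
    v,u=np.mgrid[0:400,0:640]; z=f["z_map"]
    P=np.stack([(u-f["cx"])/f["fx"]*z,(v-f["cy"])/f["fy"]*z,z],-1)
    return (P-f["t"])@f["R"]
def cast(f,u,v,h):
    R=f["R"];o=-R.T@f["t"];d=R.T@np.array([(u-f["cx"])/f["fx"],(v-f["cy"])/f["fy"],1.])
    return o+d*(h-o[2])/d[2]
def wings(f):
    C=cloud(f);hsv=cv2.cvtColor(f["color"],cv2.COLOR_RGB2HSV).astype(int);H,S,V=[hsv[...,i] for i in range(3)]
    ms={"red":((H<8)|(H>172))&(S>170)&(V>80),"blue":(H>100)&(H<125)&(S>150)&(V>60)}
    for k,m in ms.items():
        m=m&(C[...,2]>66)&(C[...,2]<110)&(np.hypot(C[...,0],C[...,1])>300)&(abs(C[...,1])<400)&(C[...,0]>200)
        n,l,st,_=cv2.connectedComponentsWithStats(m.astype(np.uint8))
        for i in range(1,n):
            if st[i,4]<15: continue
            P=C[l==i]; top=P[P[:,2]>P[:,2].max()-12][:,:2].astype(np.float32)
            r=cv2.minAreaRect(top);b=cv2.boxPoints(r);e=[b[1]-b[0],b[2]-b[1]];e=max(e,key=np.linalg.norm)
            print(k,"px",st[i],"z",P[:,2].min().round(),P[:,2].max().round(),"ctr",np.round(r[0]),"size",np.round(r[1]),"ang",round(float(np.arctan2(e[1],e[0])),3),"mean",P.mean(0).round())
def bubbles(f,reg,out=True):
    hsv=cv2.cvtColor(f["color"],cv2.COLOR_RGB2HSV).astype(int);H,S,V=[hsv[...,i] for i in range(3)]
    for k,(u0,v0,u1,v1) in reg.items():
        s=(slice(v0,v1),slice(u0,u1))
        g=(H[s]>30)&(H[s]<60)&(S[s]>130)&(V[s]>100); p=(S[s]<110)&(V[s]>150)
        w=lambda m:cast(f,np.nonzero(m)[1].mean()+u0,np.nonzero(m)[0].mean()+v0,57)
        a=np.argwhere(g|p);mid=(a.min(0)+a.max(0))/2
        print(k,g.sum(),p.sum(),"window mid",cast(f,mid[1]+u0,mid[0]+v0,57).round(1),"bubble",w(p).round(1) if p.any() else None)
E
python3 - <<'E'
from h import *
for n in("top","scene"):
    f=dict(np.load(n+"0.npz"));print(n);wings(f)
    bubbles(f,{"left":(271,200,285,236),"far":(338,178,376,191)} if n=="top" else {"left":(377,212,399,248),"far":(275,226,320,250)})
f=dict(np.load("top0.npz"))
for u,v in((277,252),(435,185),(279,184)):print(cast(f,u,v,55))
a=cv2.imread("pics/top0.png")[165:280,250:465];cv2.imwrite("pics/c.png",cv2.resize(a,None,fx=3.7,fy=3.7,interpolation=cv2.INTER_CUBIC))
E
```

```text
top
red px [265 239  16  22  61] z 91.0 98.0 ctr [468. 121.] size [10. 44.] ang -0.484 mean [469. 121.  95.]
left 265 66 window mid [535.5 121.9  57. ] bubble [517.4 120.5  57. ]
far 249 58 window mid [616.5 -33.4  57. ] bubble [617.  -46.7  57. ]
scene
red px [387 183  20  23 245] z 66.0 99.0 ctr [471. 118.] size [13. 46.] ang -0.59 mean [476. 118.  88.]
red px [316 281   3  12  20] z 83.0 110.0 ctr [722.  46.] size [3. 3.] ang -1.201 mean [723.  46. 100.]
blue px [202 201  28  18 372] z 66.0 98.0 ctr [ 630. -190.] size [12. 46.] ang -0.968 mean [ 632. -189.   85.]
left 257 44 window mid [541.3 122.4  57. ] bubble [521.  121.1  57. ]
far 261 48 window mid [620.2 -32.3  57. ] bubble [620.1 -46.1  57. ]
[466.95433697 115.92461063  55.        ]
[ 624.36428214 -193.81284653   55.        ]
[605.64289992 124.34876108  55.        ]
```

View pics/c.png

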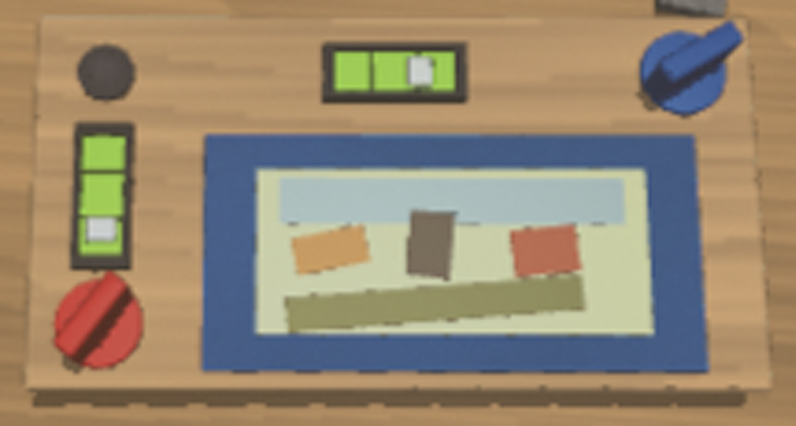

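The left bubble is about +19 mm, so the red screw needs about +0.93 rad anticlockwise. The far bubble is about +14 mm, so blue needs about +0.69 rad anticlockwise. The red wing is at (469,118), yaw about -0.57, and the blue one at (629,-191), yaw about -0.97. First I move over the red screw.

Emit:
carry_out([
  {"x": 14.5, "y": 43.5, "roll": 0.136, "jaw": 1},
  {"x": 14.5, "y": 43.5, "roll": 0.136, "jaw": 1},
  {"x": 14.5, "y": 43.5, "roll": 0.136, "jaw": 1},
  {"x": 14.5, "y": 43.5, "roll": 0.136, "jaw": 1},
  {"x": 14.5, "y": 43.5, "roll": 0.136, "jaw": 1},
  {"x": 14.5, "y": 43.5, "roll": 0.136, "jaw": 1},
  {"x": 14.5, "y": 43.5, "roll": 0.136, "jaw": 1},
  {"x": 14.5, "y": 43.5, "roll": 0.136, "jaw": 1},
])

```text
invalid input
```

Emit:
carry_out([
  {"x": 14.5, "y": 43.5, "roll": 0.136, "jaw": 1},
  {"x": 14.5, "y": 43.5, "roll": 0.136, "jaw": 1},
  {"x": 14.5, "y": 43.5, "roll": 0.136, "jaw": 1},
  {"x": 14.5, "y": 43.5, "roll": 0.136, "jaw": 1},
  {"x": 14.5, "y": 43.5, "roll": 0.136, "jaw": 1},
  {"x": 14.5, "y": 43.5, "roll": 0.136, "jaw": 1},
  {"x": 14.5, "y": 43.5, "roll": 0.136, "jaw": 1},
  {"x": 14.5, "y": 43.5, "roll": 0.136, "jaw": 1},
])

```text
invalid input
```

Emit:
carry_out([
  {"x": 14.5, "y": 43.5, "z": 0, "roll": 0.136, "jaw": 1},
  {"x": 14.5, "y": 43.5, "z": 0, "roll": 0.136, "jaw": 1},
  {"x": 14.5, "y": 43.5, "z": 0, "roll": 0.136, "jaw": 1},
  {"x": 14.5, "y": 43.5, "z": 0, "roll": 0.136, "jaw": 1},
  {"x": 14.5, "y": 43.5, "z": 0, "roll": 0.136, "jaw": 1},
  {"x": 14.5, "y": 43.5, "z": 0, "roll": 0.136, "jaw": 1},
  {"x": 14.5, "y": 43.5, "z": 0, "roll": 0.136, "jaw": 1},
  {"x": 14.5, "y": 43.5, "z": 0, "roll": 0.136, "jaw": 1},
])

```text
clock: 1.1
eef_pos: [352.4, -229.1, 250.2]
ee_rot: [-0.0, 0.738, 0.674, -0.0]
ft_force: [0.9, 0.0, 0.2]
gripper_width: 85.1
finger_force: 0.0
```

Emit:
carry_out([
  {"x": 14.5, "y": 43.5, "z": 0, "roll": 0.136, "jaw": 1},
  {"x": 14.5, "y": 43.5, "z": 0, "roll": 0.136, "jaw": 1},
  {"x": 14.5, "y": 43.5, "z": 0, "roll": 0.136, "jaw": 1},
  {"x": 14.5, "y": 43.5, "z": 0, "roll": 0.136, "jaw": 1},
  {"x": 14.5, "y": 43.5, "z": 0, "roll": 0.136, "jaw": 1},
  {"x": 14.5, "y": 43.5, "z": -20, "roll": 0.136, "jaw": 1},
  {"x": 14.5, "y": 43.5, "z": -20, "roll": 0.136, "jaw": 1},
  {"x": 14.5, "y": 42.5, "z": -30, "roll": 0.136, "jaw": 1},
])

```text
clock: 2.1
eef_pos: [469.2, 117.7, 180.0]
ee_rot: [0.001, 0.283, 0.959, 0.0]
ft_force: [0.7, -1.0, -0.4]
gripper_width: 85.3
finger_force: 0.0
```

Run:
```python
from h import *
from bench import sensors,optics
f=optics.grab_frame("scene");wings(f);cv2.imwrite("pics/s1.png",f["color"][:,:,::-1])
s=sensors.get_state();print(s["eef_pos"],s["ee_rot"],s["joint_positions"])
```

```text
red px [385 183  23  23 301] z 66.0 98.0 ctr [471. 118.] size [14. 46.] ang -0.61 mean [475. 118.  87.]
red px [316 282   3  11  21] z 83.0 110.0 ctr [722.  46.] size [3. 3.] ang -1.209 mean [723.  46. 100.]
blue px [202 201  28  19 379] z 66.0 98.0 ctr [ 630. -191.] size [13. 46.] ang -0.948 mean [ 632. -189.   85.]
[468.31928683 123.38702357 176.47353187] [-0.00169481  0.27761229  0.96068964  0.00198727] [ 0.28337534  0.35923347 -0.77416262  1.97443794  0.30556627  0.92756618
  0.36337025]
```

View pics/s1.png

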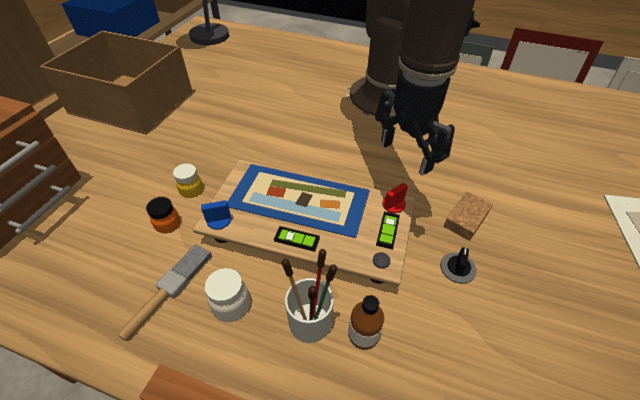

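The gripper hangs over the red wing at about (395,197) and the scene is unchanged. The wing yaw is about -0.6, so I descend and grip.

Emit:
carry_out([
  {"x": 0, "y": 0, "z": -16, "roll": -0.03, "jaw": 1},
  {"x": 0, "y": 0, "z": -20, "roll": 0, "jaw": 1},
  {"x": 0, "y": 0, "z": -20, "roll": 0, "jaw": 1},
  {"x": 0, "y": 0, "z": -20, "roll": 0, "jaw": 1},
  {"x": 0, "y": 0, "z": -15, "roll": 0, "jaw": 1},
  {"x": 0, "y": 0, "z": -5, "roll": 0, "jaw": 1},
  {"x": 0, "y": 0, "z": 0, "roll": 0, "jaw": 1},
  {"x": 0, "y": 0, "z": 0, "roll": 0, "jaw": 0.6},
])

```text
clock: 3.15
eef_pos: [468.7, 116.6, 84.9]
ee_rot: [0.0, 0.299, 0.954, 0.0]
ft_force: [0.0, 0.3, 0.5]
gripper_width: 70.0
finger_force: 0.0
```

Emit:
carry_out([
  {"x": 0, "y": 0, "z": 0, "roll": 0, "jaw": 0.5},
  {"x": 0, "y": 0, "z": 0, "roll": 0, "jaw": 0.4},
  {"x": 0, "y": 0, "z": 0, "roll": 0, "jaw": 0.3},
  {"x": 0, "y": 0, "z": 0, "roll": 0, "jaw": 0.2},
  {"x": 0, "y": 0, "z": 0, "roll": 0, "jaw": 0.1},
  {"x": 0, "y": 0, "z": 0, "roll": 0, "jaw": 0},
  {"x": 0, "y": 0, "z": 0, "roll": 0, "jaw": 0},
  {"x": 0, "y": 0, "z": 0, "roll": 0, "jaw": 0},
])

```text
clock: 4.15
eef_pos: [469.1, 117.2, 84.7]
ee_rot: [0.001, 0.299, 0.954, 0.001]
ft_force: [3.3, 3.4, 0.8]
gripper_width: 13.1
finger_force: 59.9
```

Emit:
carry_out([
  {"x": 0, "y": 0, "z": 0, "roll": 0.155, "jaw": 0},
  {"x": 0, "y": 0, "z": 0, "roll": 0.155, "jaw": 0},
  {"x": 0, "y": 0, "z": 0, "roll": 0.155, "jaw": 0},
  {"x": 0, "y": 0, "z": 0, "roll": 0.155, "jaw": 0},
  {"x": 0, "y": 0, "z": 0, "roll": 0.155, "jaw": 0},
  {"x": 0, "y": 0, "z": 0, "roll": 0.155, "jaw": 0},
  {"x": 0, "y": 0, "z": 0, "roll": 0, "jaw": 0},
  {"x": 0, "y": 0, "z": 0, "roll": 0, "jaw": 0},
])

```text
clock: 5.15
eef_pos: [469.0, 117.1, 84.0]
ee_rot: [0.001, -0.161, 0.987, 0.001]
ft_force: [6.6, 4.9, -7.3]
gripper_width: 13.0
finger_force: 58.9
```

Run:
```python
from h import *
from bench import sensors,optics
f=optics.grab_frame("scene");wings(f)
bubbles(f,{"left":(377,212,399,248),"far":(275,226,320,250)})
a=f["color"][170:265,190:430,::-1];cv2.imwrite("pics/s2.png",cv2.resize(a,None,fx=3.3,fy=3.3,interpolation=cv2.INTER_CUBIC))
```

```text
red px [393 181   9  27 155] z 66.0 98.0 ctr [471. 120.] size [47. 12.] ang 0.255 mean [481. 122.  89.]
red px [316 282   3  12  22] z 80.0 109.0 ctr [722.  46.] size [3. 3.] ang -1.212 mean [723.  46.  99.]
blue px [202 201  28  18 373] z 66.0 98.0 ctr [ 629. -191.] size [12. 46.] ang -0.955 mean [ 632. -189.   85.]
left 260 50 window mid [541.7 121.5  57. ] bubble [539.7 121.7  57. ]
far 263 51 window mid [620.2 -32.3  57. ] bubble [620.2 -46.2  57. ]
```

View pics/s2.png

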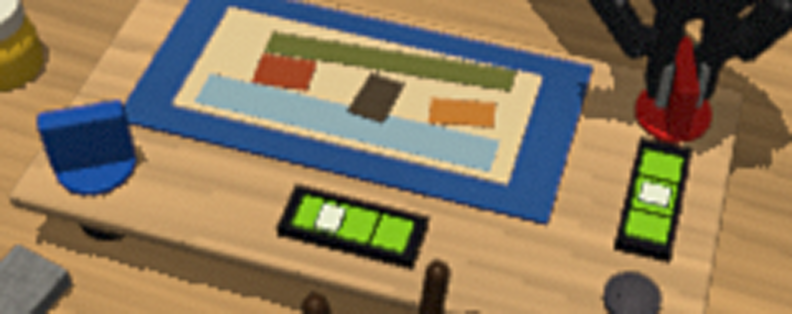

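The left bubble sits midway between its marks (crop 655,193), within 2 mm. The far bubble is still about 14 mm towards blue. I release red and go to blue.

Emit:
carry_out([
  {"x": 0, "y": 0, "z": 0, "roll": 0, "jaw": 0.3},
  {"x": 0, "y": 0, "z": 0, "roll": 0, "jaw": 0.6},
  {"x": 0, "y": 0, "z": 0, "roll": 0, "jaw": 1},
  {"x": 0, "y": 0, "z": 0, "roll": 0, "jaw": 1},
  {"x": 0, "y": 0, "z": 20, "roll": 0, "jaw": 1},
  {"x": 0, "y": 0, "z": 30, "roll": 0, "jaw": 1},
  {"x": 0, "y": 0, "z": 30, "roll": 0, "jaw": 1},
  {"x": 0, "y": 0, "z": 20, "roll": 0, "jaw": 1},
])

```text
clock: 6.2
eef_pos: [468.5, 116.5, 185.6]
ee_rot: [0.0, -0.16, 0.987, -0.0]
ft_force: [-0.1, -0.4, 0.5]
gripper_width: 85.6
finger_force: 0.0
```

Emit:
carry_out([
  {"x": 20, "y": -38.5, "z": 0, "roll": -0.16, "jaw": 1},
  {"x": 20, "y": -38.5, "z": 0, "roll": -0.16, "jaw": 1},
  {"x": 20, "y": -38.5, "z": 0, "roll": -0.16, "jaw": 1},
  {"x": 20, "y": -38.5, "z": 0, "roll": -0.16, "jaw": 1},
  {"x": 20, "y": -38.5, "z": 0, "roll": -0.16, "jaw": 1},
  {"x": 20, "y": -38.5, "z": 0, "roll": -0.16, "jaw": 1},
  {"x": 20, "y": -38.5, "z": 0, "roll": -0.16, "jaw": 1},
  {"x": 20, "y": -38.5, "z": 0, "roll": -0.16, "jaw": 1},
])

```text
clock: 7.2
eef_pos: [628.6, -193.0, 184.0]
ee_rot: [-0.0, 0.463, 0.886, -0.0]
ft_force: [0.3, 0.3, 0.2]
gripper_width: 85.4
finger_force: 0.0
```

Emit:
carry_out([
  {"x": 0, "y": 2, "z": -20, "roll": 0, "jaw": 1},
  {"x": 0, "y": 0, "z": -20, "roll": 0, "jaw": 1},
  {"x": 0, "y": 0, "z": -20, "roll": 0, "jaw": 1},
  {"x": 0, "y": 0, "z": -20, "roll": 0, "jaw": 1},
  {"x": 0, "y": 0, "z": -15, "roll": 0, "jaw": 1},
  {"x": 0, "y": 0, "z": -5, "roll": 0, "jaw": 1},
  {"x": 0, "y": 0, "z": 0, "roll": 0, "jaw": 1},
  {"x": 0, "y": 0, "z": 0, "roll": 0, "jaw": 0.6},
])

```text
clock: 8.2
eef_pos: [628.9, -189.7, 85.1]
ee_rot: [0.001, 0.461, 0.888, 0.0]
ft_force: [0.2, -0.2, 0.0]
gripper_width: 69.7
finger_force: 0.0
```

Emit:
carry_out([
  {"x": 0, "y": 0, "z": 0, "roll": 0, "jaw": 0.5},
  {"x": 0, "y": 0, "z": 0, "roll": 0, "jaw": 0.4},
  {"x": 0, "y": 0, "z": 0, "roll": 0, "jaw": 0.3},
  {"x": 0, "y": 0, "z": 0, "roll": 0, "jaw": 0.2},
  {"x": 0, "y": 0, "z": 0, "roll": 0, "jaw": 0.1},
  {"x": 0, "y": 0, "z": 0, "roll": 0, "jaw": 0},
  {"x": 0, "y": 0, "z": 0, "roll": 0, "jaw": 0},
  {"x": 0, "y": 0, "z": 0, "roll": 0, "jaw": 0},
])

```text
clock: 9.2
eef_pos: [627.9, -190.3, 84.2]
ee_rot: [-0.0, 0.461, 0.887, -0.001]
ft_force: [-3.8, -4.4, 3.1]
gripper_width: 13.4
finger_force: 60.3
```

Emit:
carry_out([
  {"x": 0, "y": 0, "z": 0, "roll": 0.14, "jaw": 0},
  {"x": 0, "y": 0, "z": 0, "roll": 0.14, "jaw": 0},
  {"x": 0, "y": 0, "z": 0, "roll": 0.14, "jaw": 0},
  {"x": 0, "y": 0, "z": 0, "roll": 0.14, "jaw": 0},
  {"x": 0, "y": 0, "z": 0, "roll": 0.14, "jaw": 0},
  {"x": 0, "y": 0, "z": 0, "roll": 0, "jaw": 0},
  {"x": 0, "y": 0, "z": 0, "roll": 0, "jaw": 0},
  {"x": 0, "y": 0, "z": 0, "roll": 0, "jaw": 0},
])

```text
clock: 10.2
eef_pos: [626.9, -192.1, 83.4]
ee_rot: [-0.001, 0.129, 0.992, -0.001]
ft_force: [-4.7, -7.0, -1.8]
gripper_width: 13.3
finger_force: 59.9
```

Run:
```python
from h import *
from bench import sensors,optics
f=optics.grab_frame("scene")
bubbles(f,{"left":(377,212,399,248),"far":(275,226,320,250)})
a=f["color"][170:265,190:430,::-1];cv2.imwrite("pics/s3.png",cv2.resize(a,None,fx=3.3,fy=3.3,interpolation=cv2.INTER_CUBIC))
```

```text
left 260 51 window mid [541.7 121.5  57. ] bubble [539.8 121.9  57. ]
far 252 53 window mid [621.2 -31.8  57. ] bubble [620.  -32.3  57. ]
```

View pics/s3.png

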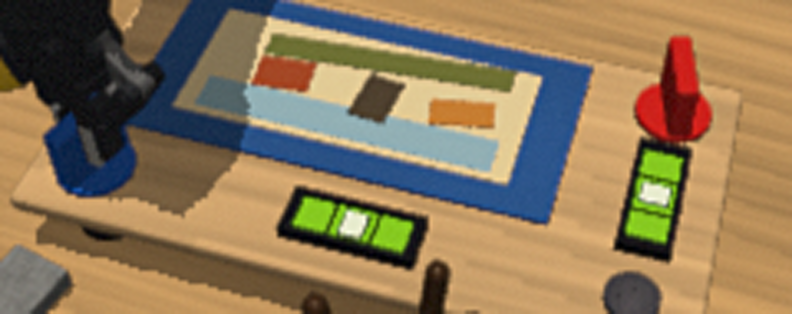

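Both bubbles now sit between their marks, at crop (353,225) and (655,193). I release blue and rise.

Emit:
carry_out([
  {"x": 0, "y": 0, "z": 0, "roll": 0, "jaw": 0.3},
  {"x": 0, "y": 0, "z": 0, "roll": 0, "jaw": 0.6},
  {"x": 0, "y": 0, "z": 0, "roll": 0, "jaw": 1},
  {"x": 0, "y": 0, "z": 0, "roll": 0, "jaw": 1},
  {"x": 0, "y": 0, "z": 20, "roll": 0, "jaw": 1},
  {"x": 0, "y": 0, "z": 30, "roll": 0, "jaw": 1},
  {"x": 0, "y": 0, "z": 30, "roll": 0, "jaw": 1},
  {"x": 0, "y": 0, "z": 30, "roll": 0, "jaw": 1},
])

```text
clock: 11.25
eef_pos: [628.6, -189.4, 196.9]
ee_rot: [0.001, 0.128, 0.992, 0.0]
ft_force: [-0.3, 0.8, -0.8]
gripper_width: 85.5
finger_force: 0.0
```

Emit:
carry_out([
  {"x": 0, "y": 0, "z": 20, "roll": 0, "jaw": 1},
  {"x": 0, "y": 0, "z": 20, "roll": 0, "jaw": 1},
  {"x": 0, "y": 0, "z": 0, "roll": 0, "jaw": 1},
  {"x": 0, "y": 0, "z": 0, "roll": 0, "jaw": 1},
  {"x": 0, "y": 0, "z": 0, "roll": 0, "jaw": 1},
  {"x": 0, "y": 0, "z": 0, "roll": 0, "jaw": 1},
  {"x": 0, "y": 0, "z": 0, "roll": 0, "jaw": 1},
  {"x": 0, "y": 0, "z": 0, "roll": 0, "jaw": 1},
])

```text
clock: 12.25
eef_pos: [628.3, -189.6, 234.2]
ee_rot: [-0.0, 0.128, 0.992, 0.0]
ft_force: [0.2, -0.1, 0.5]
gripper_width: 85.5
finger_force: 0.0
```

Run:
```python
from h import *
from bench import optics,job
f=optics.grab_frame("scene")
bubbles(f,{"left":(377,212,399,248),"far":(275,226,320,250)})
print(job.hand_in())
```

```text
left 258 49 window mid [541.7 121.5  57. ] bubble [539.6 121.7  57. ]
far 257 52 window mid [621.2 -31.8  57. ] bubble [620.  -32.2  57. ]
the job is handed in; nothing more can be done
None
```

The job is handed in at about 12 s: both bubbles measured within about 2 mm of the middle of their vials in the last picture, and the gripper was open and clear of the board; no verdict came back.

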